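# Set the core and close the three plaster moulds

## Robot

A 6-joint arm with a two-finger parallel gripper is mounted at the origin on the work surface; the furniture and walls round the work are solid. World frame = base frame: x ahead of the robot, y to its left, z up, the work surface at z = 0. Lengths are in m, angles in rad, forces in N, time in s.
With the tool pointing down it reaches from about 0.25 to 0.8 m from the base axis. Payload 3.9 kg.
Tool frame: the origin (TCP) lies midway between the tips of the shut fingers; the grasp point (between the pads) lies 19 mm behind it; z points along the fingers, y is the line along which they close (so a half turn about z gives the same grasp; the last joint's range is limited). The gripper opens to 85 mm and grips with 20 to 120 N. Pads are 22 mm wide; open, the fingers measure 114 mm over their backs; the gripper's body (76 mm by 85 mm) begins 54 mm behind the grasp point. The pads swing forward as they close: fully open they stand 13 mm farther back than shut.
Start: joints at [1.319, 0.26, -0.138, 1.173, 0, 1.571], TCP at [0.131, 0.508, 0.231] pointing down, gripper open.
Joint ranges: [-2.78, 2.78], [-0.83, 1.72], [-1.28, 1.37], [-1.9, 2.12], [-1.57, 1.48], [-3.14, 3.14]. Speed limits (rad/s): [2.57, 2.57, 3.14, 3.14, 3.14, 3.14].

## Interface

Orientations are given as a unit quaternion [x, y, z, w].
In Python, from rig import monitor, vision, job gives the robot as it stands. The module is installed in compiled form; this text tells all that it offers.
- The arm moves only by the shell command python3 -m crank 'ROWS' [FORCE]. ROWS is JSON, a list that holds one entry, the list of rows, each a list of 5 numbers: the shift along the tool's x, y, z in cm, then the turn about the tool's z in degrees, then the opening in per cent of the stroke, from 0 (shut) to 100 (fully open). In form: [[[x, y, z, roll, jaw], ...]]. A call has 1 to 8 rows; each row shifts and turns the commanded pose from where the row before left it, along the tool's axes as they then stand; what a row does not reach is not made up. A row lasts 1/8 s, in which the tool goes at most 62.5 mm and 10.7 degrees, less where a joint would pass 70% of its speed; a pose out of reach is approached as far as the arm can. A call with a gripper value outside its range is refused whole. The fingers move at their own pace and stop on an object; FORCE is the grip in N (left out, the last holds). Time passes only in rows, so rows that do not move let the fingers close. It gives the time, the measured TCP pose, the force, the opening and the grip force at its end, in the units of the state.
- monitor.sense(): the state, without advancing time (a new reading comes with each control period).
- vision.grab_frame(name): name is "side" or "top" or "wrist"; returns a dict with "pixels" (384x512x3 uint8, red, green, blue), "range_z" (384x512 float32, m along the optical axis (not along the pixel's ray), 0 where there is no reading), "mtx" (3x3 intrinsics, pixels), "k1" (the pictures are not rectified: a ray, as slopes to the right and down, at radius r is drawn at 1 + k1 r^2 times it, then the intrinsics apply), "world_from_camera" (4x4, takes a point from camera to world coordinates). Camera axes: x right, y down, z forward; pixel columns grow to the right and rows downward; lengths in m; the calibration is good to about 2 mm. A picture is of the moment at which its call begins.
- job.finish_job(): hands the job in; it is judged then, once.
The state is a dict: "time_s": time; "q": joint angles; "joint_vel": joint speeds; "effort": joint torques, N m; "eef_pos": TCP position; "tcp_rot": TCP orientation; "ft_force": force on the tool from outside, world axes, zero at the start; "wrist_torque": the same for the moment, N m; "grip_width": finger opening in m; "gripper_force": force on a finger pad.
Only numpy, scipy, OpenCV 4.12 (cv2) and the standard library are available. Lean on these libraries where they do the work, as an engineer would, in place of code of your own. Each camera call takes 0.05 s, during which the arm holds its last target. There are 200 camera calls.

## Task

Get the three plaster moulds on the plywood boards ready for casting: first lay the brass core in the oblong mould, its round ends in the V-shaped seats, then close every mould with the upper half that belongs to it, pushed right home on its register keys. Plaster chips, so set everything down without dropping it, and leave the loose plaster offcuts where they lie.

Things in the scene. Friction and masses are not known exactly. Their poses are not given: they have to be found in the camera images.
- oblong_base: fixed lower half of the oblong mould: white plaster 60 (x) x 96 mm (y), green mark on each end, on a plywood board 84x130x12. Origin: board's underside centre; z up. Joint face at z=40 mm, with a cavity, a V seat 17 mm wide at each y end and two conical keys (10 high) at (20.5, 36), (-20.5, -36): its top fits either way round. Seated origins: core z=26, top z=40, at x=y=0, y axes in line.
- square_base: fixed lower half of the square mould: white plaster 60x60 mm, blue mark on its two y sides, on a plywood board 84x84x12. Origin: board's underside centre; z up. Joint face at z=40 mm, with a round cavity and four conical keys (13 mm at foot, 10 high) at x, y = +-20: its top fits at any quarter turn. Seated origin of the top: z=40, x=y=0.
- round_base: fixed lower half of the round mould: white plaster 62 mm across, two red marks on its side, on a plywood board 84x84x12. Origin: board's underside centre; z up. Joint face at z=40 mm; on it a tapered ring, 50 mm across at the foot, 38 at the top, 10 high, round the cavity: its top fits at any turn. Seated origin of the top: z=40, x=y=0.
- oblong_top: loose upper half of the oblong mould: white plaster 60 (x) x 96 (y) x 36 mm high, green stripe along its top and down both ends, raised round pouring collar (24 mm, 6 high) on top. Origin: underside centre; z up. Lies the way up it is used; grip across x. In the underside: key sockets (1 mm clearance, lead-in from about 4 mm off) and a hollow clearing the core.
- square_top: loose upper half of the square mould: white plaster 60x60x36 mm, blue stripe (along y) over its top and down two sides, raised round pouring collar (24 mm, 6 high) on top. Origin: underside centre; z up. Lies the way up it is used; grip across x or across y. In the underside: four key sockets (1 mm clearance, lead-in from about 4 mm off).
- round_top: loose upper half of the round mould: white plaster, 62 mm across, 36 mm high, red stripe over its top and down its side, raised round pouring collar (24 mm, 6 high) on top. Origin: underside centre; z up. Lies the way up it is used; grip by the side. In the underside: a round recess for the ring (1.5 mm clearance, lead-in from about 6 mm off).
- core: loose brass core: flat-sided body 18 wide (x), 56 long (y), 28 mm high, with a round pin of 12 mm diameter, 34 long, on each y end (axis 14 mm above the underside). Origin: underside centre; z up. Stands the way up it is laid in; either end to either seat. Its lower half sinks into the mould, so grip across x by the upper 12 mm of the body.
- plaster_block_1: loose lump of white plaster offcut, broken edges, no stripe, 48x59x39 mm; not part of the job, leave it. Origin: underside centre.
- plaster_block_2: loose lump of white plaster offcut, broken edges, no stripe, 53x70x29 mm; not part of the job, leave it. Origin: underside centre.
- plaster_block_3: loose lump of white plaster offcut, broken edges, no stripe, 42x53x49 mm; not part of the job, leave it. Origin: underside centre.

How it is judged:
On the way:
1. the core lies seated in the oblong mould while its upper half is still away (x of core in the frame of oblong_base between -0.004 and 0.004 m and y of core in the frame of oblong_base between -0.009 and 0.009 m and z of core in the frame of oblong_base between 0.023 and 0.029 m and angle between the y axis of core and the y axis of oblong_base, either way round below 0.1 rad and horizontal distance between oblong_top and oblong_base above 0.07 m), for 0.2 s.
At the end, for the whole second after the job is handed in: Core seated in the oblong mould (within 4 mm across, 9 mm along, 3 mm in height, 0.1 rad), and each upper half at rest on its own lower half: centres within 6 mm, joint closed to 3 mm, tilt under 0.06 rad, square and oblong sides in line to 0.1 rad (x of core in the frame of oblong_base between -0.004 and 0.004 m and y of core in the frame of oblong_base between -0.009 and 0.009 m and z of core in the frame of oblong_base between 0.023 and 0.029 m and angle between the y axis of each of core, oblong_top and the y axis of oblong_base, either way round below 0.1 rad and horizontal distance between oblong_top and oblong_base below 0.006 m and z of oblong_top in the frame of oblong_base between 0.037 and 0.043 m and angle between each of oblong_top, square_top, round_top's own z axis and vertical below 0.06 rad and horizontal distance between square_top and square_base below 0.006 m and z of square_top in the frame of square_base between 0.037 and 0.043 m and (angle between the x axis of square_top and the x axis of square_base, either way round below 0.1 rad or angle between the x axis of square_top and the y axis of square_base, either way round below 0.1 rad) and horizontal distance between round_top and round_base below 0.006 m and z of round_top in the frame of round_base between 0.037 and 0.043 m and linear speed of each of oblong_top, round_top, square_top, core below 0.02 m/s); the robot touches nothing.
It fails at once if a mould half or the core is dropped on the mould (faster than 0.65 m/s within 45 mm of its seat; 59 mm for the core) ((horizontal distance between oblong_top and oblong_base below 0.06 m and z of oblong_top in the frame of oblong_base below 0.085 m and linear speed of oblong_top above 0.65 m/s) or (horizontal distance between round_top and round_base below 0.06 m and z of round_top in the frame of round_base below 0.085 m and linear speed of round_top above 0.65 m/s) or (horizontal distance between square_top and square_base below 0.06 m and z of square_top in the frame of square_base below 0.085 m and linear speed of square_top above 0.65 m/s) or (horizontal distance between core and oblong_base below 0.06 m and z of core in the frame of oblong_base below 0.085 m and linear speed of core above 0.65 m/s)).
It fails at once if a plaster offcut is moved by more than 25 mm (distance of any of plaster_block_1, plaster_block_2, plaster_block_3 from where it was at the start of the episode above 0.025 m).
It also fails if it takes over 104 s, if anything falls off the work surface, if the arm or the gripper's body presses on something with over 40 N, if the wrist force passes 120 N, or if a joint passes its speed limit or range.

## Working session

There is one attempt and no reset: what is moved stays moved. The work goes in short steps, Python scripts to look and compute and a shell command to move; the robot and the scene stay as the last step left them, time stands still between calls to the robot, and variables do not carry over. Pictures are saved under pics/ and viewed, at most 14 in all, crops included, and the job is handed in when it is done.

```bash
mkdir -p pics
cat > h.py <<'E'
import numpy as np, cv2
from rig import monitor, vision, job
def grab(name,fn=None):
    f=vision.grab_frame(name)
    if fn: cv2.imwrite('pics/'+fn,cv2.cvtColor(f['pixels'],cv2.COLOR_RGB2BGR))
    return f
def cloud(f):
    K=np.array(f['mtx']);h,w=f['range_z'].shape
    u,v=np.meshgrid(np.arange(w),np.arange(h))
    p=np.stack([u,v],-1).reshape(-1,1,2).astype(np.float64)
    # inverse distortion by fixed point
    d=np.stack([(p[:,0,0]-K[0,2])/K[0,0],(p[:,0,1]-K[1,2])/K[1,1]],1);s=d.copy()
    for _ in range(15): s=d/(1+f['k1']*(s**2).sum(1,keepdims=True))
    z=f['range_z'].reshape(-1,1)
    P=np.hstack([s*z,z]);T=np.array(f['world_from_camera'])
    W=(P@T[:3,:3].T+T[:3,3]).reshape(h,w,3);W[f['range_z']<=0]=np.nan
    return W
E
python3 - <<'E'
from h import *
for n in('top','side'):
    f=grab(n,n+'0.png');np.savez(n+'0.npz',**f);W=cloud(f)
    print(n,f['mtx'],f['k1'],np.round(f['world_from_camera'],3))
print(monitor.sense())
E
```

```text
top [[398.37089073   0.         254.90302629]
 [  0.         398.37089073 192.45637256]
 [  0.           0.           1.        ]] -0.07088557056246261 [[-0.008 -0.995  0.097  0.386]
 [-1.     0.009  0.016  0.061]
 [-0.017 -0.097 -0.995  1.123]
 [ 0.     0.     0.     1.   ]]
side [[479.17001385   0.         253.71256394]
 [  0.         479.17001385 184.29731614]
 [  0.           0.           1.        ]] -0.006900036995129427 [[ 0.508  0.57  -0.645  1.339]
 [ 0.861 -0.325  0.391 -0.439]
 [ 0.013 -0.754 -0.656  0.858]
 [ 0.     0.     0.     1.   ]]
{'time_s': 0.1, 'q': array([ 1.31900609e+00,  2.60615907e-01, -1.39217851e-01,  1.17271027e+00,
       -2.73882927e-05,  1.57080416e+00]), 'joint_vel': array([ 0.00168059, -0.00121053,  0.00289723, -0.00119379,  0.00191368,
        0.00041605]), 'effort': array([ 2.23618699e-04, -4.06509519e+01,  2.54527241e+01,  1.00245781e-02,
       -1.02531249e-04,  1.24511234e-05]), 'eef_pos': array([0.13065539, 0.50785792, 0.23055782]), 'tcp_rot': array([ 1.25566646e-01,  9.92084802e-01, -8.68652843e-04, -9.61337684e-05]), 'ft_force': array([ 0.80300601, -0.90657395,  0.18985003]), 'wrist_torque': array([ 0.01112058,  0.02713134, -0.01560811]), 'gripper_force': 0.0, 'grip_width': 0.08518472356221025}
```

View pics/top0.png

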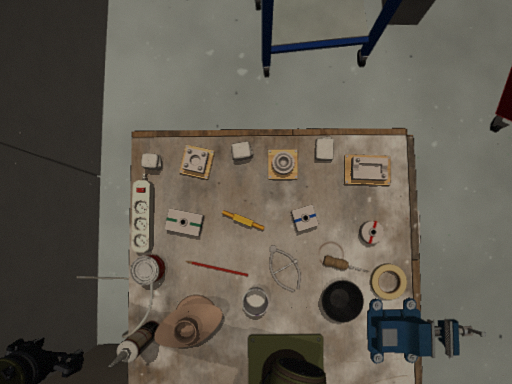

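View pics/side0.png

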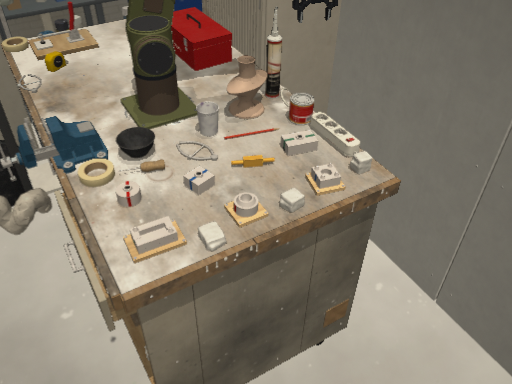

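The top view shows the three bases along the far edge: square (196,161), round (283,163) and oblong (368,168). In front of them lie oblong_top (184,222), the core (243,220), square_top (304,217) and round_top (371,232). The offcuts are at (151,160), (241,150) and (324,148). The side view matches this.

Run:
```python
from h import *
f=dict(np.load('top0.npz'));W=cloud(f)
hsv=cv2.cvtColor(f['pixels'],cv2.COLOR_RGB2HSV)
m=np.nan_to_num(W[...,2])
print('table z',np.nanmedian(W[200:210,270:285,2]))
for n,(u,v,r,lo,hi) in dict(sqbase=(196,161,22,.034,.045),rdbase=(283,163,22,.034,.06),obbase=(368,168,28,.034,.045),
  otop=(184,222,24,.030,.047),core=(243,220,26,.01,.04),stop=(304,217,20,.03,.047),rtop=(371,232,18,.03,.047),
  b1=(151,160,14,.02,.06),b2=(241,150,14,.02,.06),b3=(324,148,14,.02,.06),
  sqboard=(196,161,24,.006,.018),rdboard=(283,163,24,.006,.018),obboard=(368,168,32,.006,.018)).items():
    s=(slice(v-r,v+r),slice(u-r,u+r)); P=W[s].reshape(-1,3)
    P=P[(P[:,2]>lo)&(P[:,2]<hi)]
    c,wh,a=cv2.minAreaRect(P[:,:2].astype(np.float32))
    print(n,len(P),np.round(c,4),np.round(wh,3),round(a,1),'zmed',round(float(np.median(P[:,2])),4),'mean',P[:,:2].mean(0).round(4))
```

```text
table z 0.0002790635173699485
sqbase 352 [0.5857 0.245 ] [0.059 0.06 ] 76.7 zmed 0.0404 mean [0.5851 0.2449]
rdbase 358 [0.5763 0.0015] [0.061 0.061] 70.8 zmed 0.0423 mean [0.5752 0.0019]
obbase 523 [ 0.558  -0.2386] [0.096 0.062] 87.9 zmed 0.0404 mean [ 0.5577 -0.2384]
otop 761 [0.4138 0.2755] [0.097 0.06 ] 78.4 zmed 0.0363 mean [0.4137 0.2752]
core 236 [0.4188 0.114 ] [0.122 0.017] 67.8 zmed 0.0253 mean [0.4185 0.1134]
stop 489 [ 0.4229 -0.056 ] [0.06 0.06] 16.5 zmed 0.0365 mean [ 0.4227 -0.0556]
rtop 404 [ 0.3818 -0.2399] [0.06 0.06] 89.8 zmed 0.0365 mean [ 0.3817 -0.2389]
b1 296 [0.5841 0.368 ] [0.051 0.041] 89.4 zmed 0.0467 mean [0.5827 0.3663]
b2 311 [0.6123 0.1158] [0.045 0.057] 9.0 zmed 0.0372 mean [0.6106 0.1167]
b3 383 [ 0.6157 -0.1162] [0.051 0.06 ] 86.7 zmed 0.0278 mean [ 0.6153 -0.1157]
sqboard 357 [0.5911 0.2549] [0.118 0.129] 9.3 zmed 0.0122 mean [0.5794 0.2398]
rdboard 470 [ 0.581 -0.001] [0.105 0.114] 69.5 zmed 0.0124 mean [0.5731 0.0017]
obboard 542 [ 0.5642 -0.2413] [0.178 0.17 ] 1.2 zmed 0.0124 mean [ 0.5521 -0.2273]
```

```bash
cat > plan.py <<'E'
import sys,json
from h import *
from scipy.spatial.transform import Rotation as R
# args: x y z [yaw of closing line, deg] : prints tool shift cm (in present axes) and roll deg
s=monitor.sense();M=R.from_quat(s['tcp_rot']).as_matrix();a=[float(v) for v in sys.argv[1:]]
yaw=np.degrees(np.arctan2(M[1,1],M[0,1]))
print('t',round(s['time_s'],2),'pos',s['eef_pos'].round(4),'yaw',round(yaw,1),'tilt',M[2].round(3),'q6',round(s['q'][5],2),'w',round(s['grip_width'],4),'gf',round(s['gripper_force'],1),'ft',s['ft_force'].round(1))
if len(a)>=3: print('shift cm',((M.T@(np.array(a[:3])-s['eef_pos']))*100).round(2))
if len(a)>3: print('roll',round((yaw-a[3]+90)%180-90,1))
E
python3 plan.py 0.36 0.46 0.22; python3 plan.py 0.419 0.114 0.14 -22.2; python3 -m crank '[[[-3.3,1.0,0,0,100],[-5,0.5,0,0,100],[-5,0,0,0,100],[-5,0,0,0,100],[-5,0,0,0,100]]]'; python3 plan.py 0.419 0.114 0.14 -22.2
```

```text
t 0.1 pos [0.1307 0.5079 0.2306] yaw 75.6 tilt [-0.    -0.002 -1.   ] q6 1.57 w 0.0852 gf 0.0 ft [ 0.8 -0.9  0.2]
shift cm [-23.4    1.08   1.05]
t 0.1 pos [0.1307 0.5079 0.2306] yaw 75.6 tilt [-0.    -0.002 -1.   ] q6 1.57 w 0.0852 gf 0.0 ft [ 0.8 -0.9  0.2]
shift cm [-37.74 -30.94   9.11]
roll -82.2
time_s: 0.72
eef_pos: [0.3615, 0.4642, 0.2308]
tcp_rot: [0.126, 0.992, -0.0, -0.0]
ft_force: [0.9, 0.9, -0.1]
grip_width: 0.0854
gripper_force: 0.0
t 0.72 pos [0.3615 0.4642 0.2308] yaw 75.6 tilt [ 0.    -0.001 -1.   ] q6 1.16 w 0.0854 gf 0.0 ft [ 0.9  0.9 -0.1]
shift cm [-14.3  -32.47   9.1 ]
roll -82.2
```

```bash
python3 -m crank '[[[-2.4,-5.4,0,0,100],[-2.4,-5.4,0,0,100],[-2.4,-5.4,0,0,100],[-2.4,-5.4,1,0,100],[-2.4,-5.4,2,0,100],[-2.3,-5.4,2,0,100]]]' >/dev/null; python3 -m crank '[[[0,0,0,-10.3,70],[0,0,0,-10.3,60],[0,0,0,-10.3,60],[0,0,0,-10.3,60],[0,0,0,-10.3,60],[0,0,0,-10.3,60],[0,0,0,-10.3,60],[0,0,0,-10.1,60]]]' >/dev/null;python3 plan.py 0.419 0.114 0.016 -22.2
python3 - <<'E'
from h import *
f=grab('wrist','w1.png');W=cloud(f)
ok=(W[...,2]>.023)&(W[...,2]<.033)&(abs(W[...,0]-.419)<.06)&(abs(W[...,1]-.114)<.08)
P=W[ok];print(len(P),P.mean(0))
c=cv2.minAreaRect(P[:,:2].astype(np.float32));print(c)
E
```

```text
t 2.48 pos [0.4175 0.1154 0.1809] yaw 158.1 tilt [ 0.001  0.001 -1.   ] q6 -0.92 w 0.0515 gf 0.0 ft [ 0.1 -0.1 -0.2]
shift cm [ 0.06 -0.2  16.49]
roll 0.3
878 [0.41796891 0.11328575 0.02709339]
((0.4182107448577881, 0.11397131532430649), (0.056037310510873795, 0.017481526359915733), 68.03618621826172)
```

View pics/w1.png

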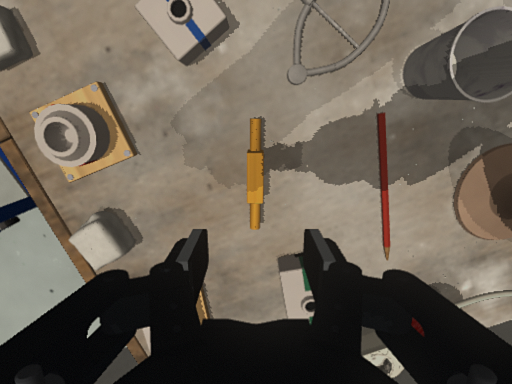

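The wrist view shows the core at (255,175), lined up between the fingers. Both cameras agree on (0.418, 0.114).

```bash
python3 -m crank '[[[0.1,-0.15,4,0,60],[0,0,4,0,60],[0,0,4,0,60],[0,0,3,0,60],[0,0,1.4,0,60],[0,0,0,0,60]]]' 60; python3 -m crank '[[[0,0,0,0,5],[0,0,0,0,5],[0,0,0,0,5],[0,0,0,0,5],[0,0,0,0,5],[0,0,0,0,5]]]' 60 >/dev/null;python3 plan.py
```

```text
time_s: 3.28
eef_pos: [0.4175, 0.1136, 0.0162]
tcp_rot: [-0.557, 0.831, 0.001, -0.002]
ft_force: [0.5, 0.5, 0.8]
grip_width: 0.0511
gripper_force: 0.0
t 4.03 pos [0.4197 0.1143 0.0183] yaw 157.8 tilt [-0.001 -0.001 -1.   ] q6 -0.92 w 0.0163 gf 59.2 ft [-1.1  0.1  5.8]
```

```bash
python3 -m crank '[[[0,0,-1,0,5],[0,0,-3,0,5],[0,0,-4,0,5],[0,0,-3,0,5],[0,0,0,0,5]]]' ; python3 plan.py 0.558 -0.2386 0.13 177.9
python3 - <<'E'
from h import *
f=grab('wrist','w2.png')
E
```

```text
time_s: 4.65
eef_pos: [0.421, 0.1145, 0.1296]
tcp_rot: [-0.557, 0.83, -0.001, 0.003]
ft_force: [0.4, -0.2, -2.0]
grip_width: 0.0161
gripper_force: 59.0
t 4.65 pos [0.421  0.1145 0.1296] yaw 157.8 tilt [-0.003 -0.005 -1.   ] q6 -0.92 w 0.0161 gf 59.0 ft [ 0.4 -0.2 -2. ]
shift cm [ 2.750e+01 -2.604e+01 -1.000e-02]
roll -20.1
```

View pics/w2.png

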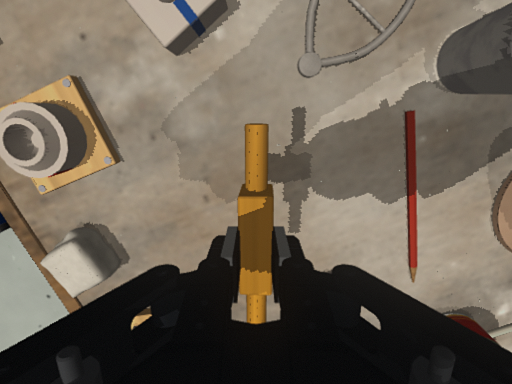

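The core is held straight between the pads, with its far pin tip at (257,125). Next I carry it to the oblong base.

```bash
python3 -m crank '[[[2,-2,0,0,5],[4,-3.7,0,0,5],[4,-3.7,0,0,5],[4,-3.7,0,0,5],[4,-3.7,0,0,5],[4,-3.7,0,0,5],[3.5,-3.5,0,0,5],[2,-2,0,0,5]]]' >/dev/null;  python3 -m crank '[[[0,0,0,-10,5],[0,0,0,-10.1,5],[0,0,0,0,5],[0,0,0,0,5]]]' >/dev/null; python3 plan.py 0.558 -0.2386 0.12 177.9
cat > meas.py <<'E'
import sys
from h import *
# name x y half zlo zhi [fn]: rect of points in z band
n=sys.argv[1];x,y,h,lo,hi=map(float,sys.argv[2:7])
W=cloud(grab(n,sys.argv[7] if len(sys.argv)>7 else None))
ok=(W[...,2]>lo)&(W[...,2]<hi)&(abs(W[...,0]-x)<h)&(abs(W[...,1]-y)<h)
m=cv2.morphologyEx(ok.astype(np.uint8),cv2.MORPH_OPEN,np.ones((2,2),np.uint8))
k,l,st,_=cv2.connectedComponentsWithStats(m)
for i in range(1,k):
    if st[i,4]<25: continue
    P=W[l==i];c,wh,a=cv2.minAreaRect(P[:,:2].astype(np.float32))
    print(len(P),'c',np.round(c,4),'wh',np.round(wh,4),'a',round(a,1),'mean',P.mean(0).round(4))
E
echo base; python3 meas.py wrist 0.558 -0.2386 0.08 0.034 0.045 w3.png; echo core;python3 meas.py wrist 0.558 -0.2386 0.08 0.10 0.155;echo top; python3 meas.py top 0.558 -0.2386 0.08 0.105 0.13; python3 meas.py top 0.558 -0.2386 0.08 0.034 0.044
```

```text
t 6.2 pos [ 0.5548 -0.2385  0.126 ] yaw 177.7 tilt [-0.001  0.002 -1.   ] q6 -1.94 w 0.0161 gf 59.1 ft [ 0.5 -0.3 -3.8]
shift cm [-0.   -0.32  0.6 ]
roll -0.2
base
2000 c [ 0.5728 -0.2498] wh [0.0914 0.006 ] a 74.8 mean [nan nan nan]
1563 c [ 0.5351 -0.2387] wh [0.0917 0.0248] a 87.5 mean [nan nan nan]
core
6966 c [ 0.5382 -0.1889] wh [0.2193 0.0655] a 84.0 mean [nan nan nan]
top
36 c [ 0.5721 -0.1911] wh [0.0275 0.0268] a 1.3 mean [ 0.5705 -0.1956  0.0531]
40 c [ 0.5748 -0.2139] wh [0.0186 0.0498] a 40.0 mean [ 0.5762 -0.2185  0.0675]
181 c [ 0.526  -0.2312] wh [0.0835 0.0358] a 66.8 mean [nan nan nan]
```

View pics/w3.png

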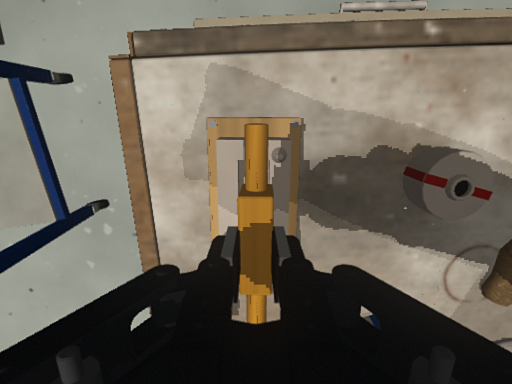

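The wrist view shows the core above the oblong base. Its axis is at u≈255 and the board runs from u≈210 to 301, so the core is central across x. I'll put numbers on that.

```bash
sed -i 's/^k,l,st/m\&=ok.astype(np.uint8)\nk,l,st/' meas.py
python3 - <<'E'
from h import *
f=grab('wrist');W=cloud(f);hsv=cv2.cvtColor(f['pixels'],cv2.COLOR_RGB2HSV)
X,Y,Z=W[...,0],W[...,1],W[...,2]
for y0 in(-.285,-.275,-.265,-.255,-.245):
    ok=(Z>.036)&(Z<.046)&(abs(Y-y0)<.005)&(abs(X-.558)<.05)
    b=(Z>.008)&(Z<.016)&(abs(Y-y0)<.005)&(abs(X-.558)<.06)
    print('face',y0,ok.sum(),np.percentile(X[ok],[1,99]).round(4) if ok.any() else '','board',np.percentile(X[b],[1,99]).round(4) if b.any() else '')
ok=(Z>.036)&(Z<.046)&(abs(X-.558)<.035)&(Y<-.23);print('ymin face',np.percentile(Y[ok],1))
c=(hsv[...,1]>150)&(hsv[...,0]>12)&(hsv[...,0]<35)&(Z>.10)&(Z<.17)
for y0 in(-.29,-.28,-.27,-.26,-.25,-.24):
    k=c&(abs(Y-y0)<.005)
    if k.any(): print('core',y0,k.sum(),X[k].min().round(4),X[k].max().round(4),'z',np.percentile(Z[k],[5,95]).round(4))
print('core ymin',np.nanmin(Y[c]))
E
```

```text
face -0.285 431 [0.5255 0.5848] board [0.5138 0.5965]
face -0.275 568 [0.5262 0.5853] board [0.5136 0.5975]
face -0.265 495 [0.5263 0.5861] board [0.5145 0.598 ]
face -0.255 486 [0.5271 0.586 ] board [0.5146 0.5981]
face -0.245 434 [0.5272 0.5868] board [0.5154 0.5991]
ymin face -0.286549693298951
core -0.29 443 0.5485 0.56 z [0.1242 0.1286]
core -0.28 427 0.5493 0.5605 z [0.1243 0.1287]
core -0.27 722 0.5465 0.5639 z [0.122  0.1366]
core -0.26 673 0.5467 0.5645 z [0.135  0.1372]
core -0.25 624 0.5471 0.5649 z [0.1352 0.1372]
core -0.24 569 0.5483 0.5646 z [0.1352 0.1371]
core ymin -0.3018247131186147
```

```bash
python3 -m crank '[[[-0.12,-0.08,2,0,5],[0,0,2,0,5],[0,0,1.5,0,5],[0,0,1,0,5],[0,0,0.5,0,5],[0,0,0.5,0,5],[0,0,0.3,0,5],[0,0,0,0,5]]]'; python3 plan.py
```

```text
time_s: 7.45
eef_pos: [0.5565, -0.2377, 0.0493]
tcp_rot: [-0.694, 0.72, 0.0, -0.0]
ft_force: [0.5, -0.5, -1.9]
grip_width: 0.0162
gripper_force: 59.1
t 7.45 pos [ 0.5565 -0.2377  0.0493] yaw 177.9 tilt [ 0.  0. -1.] q6 -1.94 w 0.0162 gf 59.1 ft [ 0.5 -0.5 -1.9]
```

```bash
python3 -m crank '[[[0,0,0.2,0,5],[0,0,0.2,0,5],[0,0,0.1,0,5],[0,0,0,0,5]]]'; python3 plan.py
```

```text
time_s: 7.95
eef_pos: [0.5568, -0.2377, 0.0445]
tcp_rot: [-0.694, 0.72, -0.0, 0.0]
ft_force: [0.5, -0.2, -1.6]
grip_width: 0.0161
gripper_force: 59.2
t 7.95 pos [ 0.5568 -0.2377  0.0445] yaw 177.9 tilt [-0.    -0.001 -1.   ] q6 -1.94 w 0.0161 gf 59.2 ft [ 0.5 -0.2 -1.6]
```

```bash
python3 -m crank '[[[0,0,0.1,0,5],[0,0,0.05,0,5],[0,0,0,0,5]]]'; python3 meas.py wrist 0.557 -0.255 0.04 0.047 0.064
```

```text
time_s: 8.32
eef_pos: [0.557, -0.2378, 0.0441]
tcp_rot: [-0.694, 0.72, -0.001, 0.0]
ft_force: [-1.7, 1.2, 6.6]
grip_width: 0.0165
gripper_force: 60.2
100 c [ 0.535  -0.2736] wh [0.0057 0.0055] a 0.3 mean [ 0.5352 -0.2736  0.0488]
3720 c [ 0.5588 -0.2416] wh [0.0536 0.0388] a 63.0 mean [ 0.5573 -0.2434  0.0538]
```

```bash
python3 -m crank '[[[0,0,0,0,24],[0,0,0,0,30],[0,0,0,0,40],[0,0,0,0,40]]]'>/dev/null;  python3 -m crank '[[[0,0,-1,0,40],[0,0,-3,0,40],[0,0,-5,0,40],[0,0,-4,0,40],[0,0,0,0,60]]]'; python3 meas.py wrist 0.557 -0.24 0.06 0.0475 0.064 w4.png;  python3 - <<'E'
from h import *
f=grab('wrist');W=cloud(f);hsv=cv2.cvtColor(f['pixels'],cv2.COLOR_RGB2HSV);X,Y,Z=np.moveaxis(W,-1,0)
c=(hsv[...,1]>150)&(hsv[...,0]>12)&(hsv[...,0]<35)&(Z>.035)&(Z<.06)&(abs(X-.557)<.02)
print('core',cv2.minAreaRect(W[c][:,:2].astype(np.float32)))
k=(Z>.037)&(Z<.058)&(abs(X-.557)<.05)&(abs(Y+.2385)<.07)
print('base',cv2.minAreaRect(W[k][:,:2].astype(np.float32)))
E
```

```text
time_s: 9.5
eef_pos: [0.5592, -0.2389, 0.1777]
tcp_rot: [-0.694, 0.72, -0.004, 0.002]
ft_force: [0.2, -0.1, 0.2]
grip_width: 0.0504
gripper_force: 0.0
971 c [ 0.5571 -0.2391] wh [0.0554 0.0167] a 87.6 mean [ 0.5574 -0.2398  0.0531]
core ((0.5578389167785645, -0.23890523612499237), (0.12349048256874084, 0.01721838302910328), 87.42485046386719)
base ((0.5573229789733887, -0.23887985944747925), (0.1235121637582779, 0.06030355021357536), 87.23859405517578)
```

View pics/w4.png

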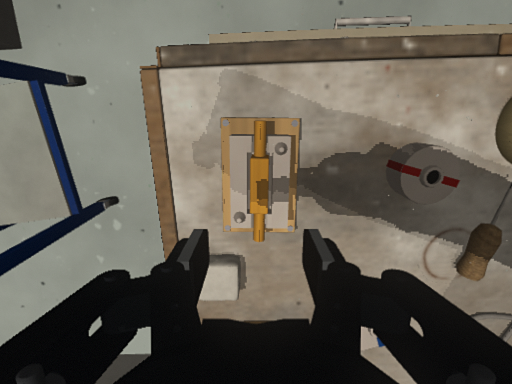

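The core lies in its seats at (260,180), and the base centre is (0.557,-0.239). Next is the round top, seen at (425,175).

```bash
python3 plan.py 0.382 -0.2395 0.14; python3 -m crank '[[[0,5.9,-1,0,100],[0,5.9,2,0,100],[0,5.9,3,0,100],[0,0,0,0,100]]]' >/dev/null; python3 meas.py wrist 0.382 -0.24 0.06 0.031 0.046;python3 meas.py wrist 0.576 0.001 0.06 0.031 0.056; python3 plan.py 0.382 -0.2395 0.014
```

```text
t 9.6 pos [ 0.5567 -0.2379  0.1736] yaw 177.9 tilt [ 0.001 -0.001 -1.   ] q6 -1.94 w 0.0512 gf 0.0 ft [ 0.6 -0.3 -0.6]
shift cm [ 0.81 17.46  3.34]
3885 c [ 0.3817 -0.2396] wh [0.0604 0.0594] a 42.6 mean [ 0.3816 -0.2407  0.0356]
240 c [ 0.5704 -0.0258] wh [0.0094 0.0396] a 77.0 mean [ 0.5707 -0.0274  0.0362]
t 10.2 pos [ 0.3807 -0.2303  0.133 ] yaw 177.8 tilt [-0.002  0.003 -1.   ] q6 -2.08 w 0.0853 gf 0.0 ft [ 1.2 -0.9  0.1]
shift cm [ 0.94 -0.2  11.89]
```

```bash
python3 -m crank '[[[0.93,-0.1,3,0,100],[0,0,4,0,100],[0,0,3,0,100],[0,0,2,0,100],[0,0,0.7,0,100],[0,0,0,0,100]]]'; python3 -m crank '[[[0,0,0,0,55],[0,0,0,0,55],[0,0,0,0,50],[0,0,0,0,50],[0,0,0,0,50]]]' 60; python3 plan.py
```

```text
time_s: 10.95
eef_pos: [0.3848, -0.2411, 0.0075]
tcp_rot: [-0.694, 0.72, -0.0, 0.0]
ft_force: [0.3, -0.5, 0.2]
grip_width: 0.0856
gripper_force: 0.0
time_s: 11.58
eef_pos: [0.3843, -0.2412, 0.0088]
tcp_rot: [-0.694, 0.72, -0.001, 0.0]
ft_force: [-1.2, -0.2, 5.5]
grip_width: 0.0604
gripper_force: 63.9
t 11.57 pos [ 0.3843 -0.2412  0.0088] yaw 177.9 tilt [ 0.001 -0.002 -1.   ] q6 -2.09 w 0.0604 gf 63.9 ft [-1.2 -0.2  5.5]
```

```bash
python3 -m crank '[[[0,0,-1,0,50],[0,0,-3,0,50],[0,0,-4,0,50],[0,0,-2,0,50],[0,0,0,0,50]]]'; python3 plan.py 0.5763 0.0 0.1
```

```text
time_s: 12.2
eef_pos: [0.385, -0.2415, 0.1096]
tcp_rot: [-0.694, 0.72, -0.002, 0.001]
ft_force: [0.2, -0.3, -2.4]
grip_width: 0.0602
gripper_force: 65.3
t 12.2 pos [ 0.385  -0.2415  0.1096] yaw 177.9 tilt [ 0.002 -0.004 -1.   ] q6 -2.09 w 0.0602 gf 65.3 ft [ 0.2 -0.3 -2.4]
shift cm [-24.85 -18.21   0.98]
```

```bash
python3 -m crank '[[[-2.4,-1.8,0,0,50],[-4,-3,0,0,50],[-4,-3,0,0,50],[-4,-3,0,0,50],[-4,-3,0,0,50],[-4,-3,0,0,50],[-2.4,-1.4,0,0,50],[0,0,0,0,50]]]'>/dev/null; python3 -m crank '[[[0,0,0,0,50],[0,0,0,0,50]]]'>/dev/null; python3 plan.py 0.5763 0 0.1;python3 - <<'E'
from h import *
f=grab('wrist','w5.png');W=cloud(f);X,Y,Z=np.moveaxis(W,-1,0)
g=cv2.cvtColor(f['pixels'],cv2.COLOR_RGB2HSV)
print('held z',np.percentile(Z[(Z>.1)&(abs(X-.576)<.04)&(abs(Y)<.06)],[5,25,50,75,95]))
for lo,hi,n in((.008,.016,'board'),(.035,.053,'base')):
    k=(Z>lo)&(Z<hi)&(abs(X-.576)<.07)&(abs(Y)<.07)
    P=W[k]
    if len(P)>20: print(n,len(P),P[:,:2].min(0),P[:,:2].max(0))
for z0 in (.128,.132,.136,.14):
    k=(abs(Z-z0)<.002)&(abs(X-.576)<.07)&(abs(Y)<.07);P=W[k]
    if len(P)>20: print('held',z0,len(P),P[:,:2].min(0),P[:,:2].max(0))
E
```

```text
t 13.45 pos [ 5.735e-01 -5.000e-04  1.070e-01] yaw 177.8 tilt [ 0.     0.002 -1.   ] q6 -1.53 w 0.0603 gf 65.3 ft [ 0.3  0.2 -2.4]
shift cm [-0.06 -0.28  0.7 ]
held z [0.12749783 0.13350336 0.16698616 0.19375611 0.20507466]
board 3004 [ 0.53347073 -0.04141205] [0.61792482 0.01540958]
base 1365 [ 0.54582344 -0.03040411] [ 0.60617763 -0.00166178]
held 0.128 500 [ 0.53007315 -0.0304276 ] [ 0.61813496 -0.00374126]
held 0.132 9773 [ 0.53050797 -0.03048374] [0.61805929 0.02981719]
held 0.136 2514 [ 0.53056279 -0.02940505] [0.61801211 0.02773558]
held 0.14 1324 [ 0.53082293 -0.01358907] [0.61793946 0.01216167]
```

View pics/w5.png

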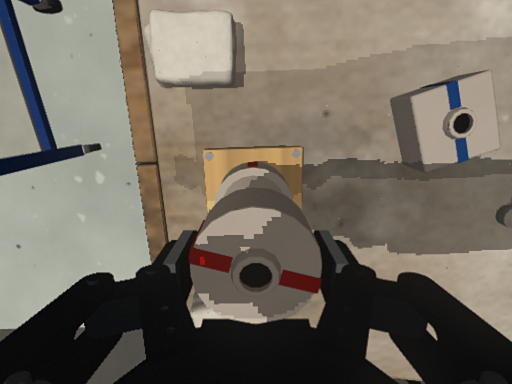

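The round top hangs level above its base: collar at (256,275), base board behind it at u≈205–302. It needs about 2 mm in x and 1 mm in y.

```bash
python3 -m crank '[[[-0.1,-0.2,1.5,0,50],[0,0,1.5,0,50],[0,0,1,0,50],[0,0,0.5,0,50],[0,0,0.4,0,50],[0,0,0.3,0,50],[0,0,0,0,50]]]'; python3 -m crank '[[[0,0,0.2,0,50],[0,0,0.1,0,50],[0,0,0.1,0,50],[0,0,0,0,50]]]'
```

```text
time_s: 14.38
eef_pos: [0.5767, 0.0014, 0.0555]
tcp_rot: [-0.694, 0.72, -0.0, 0.0]
ft_force: [0.4, -0.1, -1.5]
grip_width: 0.0604
gripper_force: 65.3
time_s: 14.88
eef_pos: [0.5766, 0.0014, 0.0514]
tcp_rot: [-0.694, 0.72, 0.0, -0.0]
ft_force: [-1.3, 0.2, -1.3]
grip_width: 0.0602
gripper_force: 65.3
```

```bash
python3 -m crank '[[[0,0,0.1,0,50],[0,0,0,0,50]]]';python3 -m crank '[[[0,0,0.1,0,50],[0,0,0,0,50]]]'
```

```text
time_s: 15.12
eef_pos: [0.5766, 0.0014, 0.0504]
tcp_rot: [-0.694, 0.72, 0.0, -0.0]
ft_force: [-0.2, 0.5, -1.7]
grip_width: 0.0603
gripper_force: 65.3
time_s: 15.38
eef_pos: [0.5765, 0.0013, 0.0494]
tcp_rot: [-0.694, 0.72, -0.0, -0.0]
ft_force: [0.3, -0.2, -1.0]
grip_width: 0.0599
gripper_force: 65.3
```

```bash
python3 -m crank '[[[0,0,0.1,0,50],[0,0,0.05,0,50],[0,0,0,0,50]]]';python3 -m crank '[[[0,0,0,0,75],[0,0,0,0,100],[0,0,0,0,100]]]' >/dev/null; python3 -m crank '[[[0,0,-1,0,100],[0,0,-3,0,100],[0,0,-5,0,100],[0,0,-5,0,100],[0,0,0,0,100]]]'; python3 meas.py wrist 0.576 0.0015 0.05 0.065 0.079; python3 plan.py 0.422 -0.056 0.14 16.5;python3 meas.py wrist 0.422 -0.056 0.06 0.031 0.046
```

```text
time_s: 15.75
eef_pos: [0.5766, 0.0012, 0.0488]
tcp_rot: [-0.694, 0.72, -0.0, -0.0]
ft_force: [-3.0, -0.3, 5.3]
grip_width: 0.0604
gripper_force: 66.1
time_s: 16.75
eef_pos: [0.5801, 0.0014, 0.1935]
tcp_rot: [-0.694, 0.72, -0.004, 0.004]
ft_force: [0.6, 1.0, -0.3]
grip_width: 0.0853
gripper_force: 0.0
2703 c [0.577  0.0023] wh [0.061  0.0597] a 45.0 mean [0.5767 0.0007 0.0751]
156 c [0.5766 0.004 ] wh [0.0135 0.0123] a 87.9 mean [0.5766 0.004  0.0758]
t 16.8 pos [0.5785 0.0014 0.1909] yaw 177.9 tilt [-0.    -0.006 -1.   ] q6 -1.53 w 0.0853 gf 0.0 ft [0.8 0.1 0.4]
shift cm [ 6.32 15.45  5.  ]
roll -18.6
3412 c [ 0.4229 -0.056 ] wh [0.0606 0.059 ] a 16.4 mean [ 0.4236 -0.0567  0.0354]
```

The round top is home (top face at z=0.075). Now the square top.

```bash
python3 -m crank '[[[1.5,3.8,1,0,100],[1.6,3.9,2,0,100],[1.6,3.9,2,0,100],[1.6,3.8,0,0,100],[0,0,0,-9.3,100],[0,0,0,-9.3,100],[0,0,0,0,100],[0,0,0,0,100]]]' >/dev/null; python3 meas.py wrist 0.422 -0.056 0.06 0.031 0.046; python3 plan.py 0.4229 -0.056 0.0075 16.5
```

```text
4176 c [ 0.422  -0.0567] wh [0.0591 0.0597] a 17.0 mean [ 0.4224 -0.0579  0.0356]
t 17.9 pos [ 0.42   -0.0557  0.1374] yaw -163.6 tilt [-0.001  0.001 -1.   ] q6 -1.99 w 0.0853 gf 0.0 ft [-0.8  0.4 -0.1]
shift cm [ 0.11 -0.29 12.99]
roll -0.1
```

```bash
python3 -m crank '[[[0.1,-0.2,4,0,100],[0,0,4,0,100],[0,0,3,0,100],[0,0,1.5,0,100],[0,0,0.5,0,100],[0,0,0,0,100]]]'; python3 -m crank '[[[0,0,0,0,55],[0,0,0,0,55],[0,0,0,0,50],[0,0,0,0,50],[0,0,0,0,50]]]' 60;  python3 -m crank '[[[0,0,-1,0,50],[0,0,-3,0,50],[0,0,-4,0,50],[0,0,-2,0,50],[0,0,0,0,50]]]'; python3 plan.py 0.5857 0.245 0.1 166.7
```

```text
time_s: 18.65
eef_pos: [0.4227, -0.0562, 0.008]
tcp_rot: [0.801, -0.599, -0.0, 0.0]
ft_force: [0.1, 0.1, 0.3]
grip_width: 0.0852
gripper_force: 0.0
time_s: 19.27
eef_pos: [0.4234, -0.0564, 0.009]
tcp_rot: [0.801, -0.599, 0.001, -0.0]
ft_force: [-0.8, -0.4, 6.1]
grip_width: 0.059
gripper_force: 64.9
time_s: 19.9
eef_pos: [0.4242, -0.0565, 0.1098]
tcp_rot: [0.801, -0.599, 0.002, -0.001]
ft_force: [0.5, 1.4, -2.7]
grip_width: 0.0588
gripper_force: 65.0
t 19.9 pos [ 0.4242 -0.0565  0.1098] yaw -163.5 tilt [ 0.002 -0.004 -1.   ] q6 -1.99 w 0.0588 gf 65.0 ft [ 0.5  1.4 -2.7]
shift cm [-24.33 -24.03   1.04]
roll 29.8
```

```bash
python3 -m crank '[[[-2,-2,0,0,50],[-3.8,-3.75,0,0,50],[-3.8,-3.75,0,0,50],[-3.8,-3.75,0,0,50],[-3.8,-3.75,0,0,50],[-3.8,-3.75,0,0,50],[-2.3,-2.2,0,0,50],[-1,-1,0,0,50]]]'>/dev/null; python3 -m crank '[[[0,0,0,10,50],[0,0,0,10,50],[0,0,0,9.8,50],[0,0,0,0,50],[0,0,0,0,50]]]'>/dev/null; python3 plan.py 0.5857 0.245 0.1 166.7;python3 - <<'E'
from h import *
f=grab('wrist','w6.png');W=cloud(f);X,Y,Z=np.moveaxis(W,-1,0)
c=np.array([.5857,.245]);a=np.radians(-13.3);R=np.array([[np.cos(a),np.sin(a)],[-np.sin(a),np.cos(a)]])
L=(W[...,:2]-c)@R.T
near=(abs(L)<.06).all(-1)
for lo,hi,n in((.008,.016,'board'),(.036,.046,'face'),(.129,.1345,'held'),(.134,.142,'held')):
    P=L[near&(Z>lo)&(Z<hi)]
    if len(P)>20: print(n,len(P),np.percentile(P,[.5,99.5],axis=0).round(4).tolist())
for n,lo,hi in(('face',.036,.046),('held',.129,.136)):
  # yaw from the far edge (min/max local y per local x bin) 
  Q=L[near&(Z>lo)&(Z<hi)]
  s=[(x,Q[abs(Q[:,0]-x)<.002][:,1]) for x in np.arange(-.025,.026,.005)]
  for nm,fn in(('min',np.min),('max',np.max)):
    pts=[(x,fn(q)) for x,q in s if len(q)]
    if len(pts)>3: print(n,nm,np.round(np.array(pts)[:,1],4),'deg',np.degrees(np.arctan(np.polyfit(*zip(*pts),1)[0])).round(2))
E
```

```text
t 21.52 pos [0.5829 0.2439 0.1076] yaw 166.8 tilt [ 0.001  0.001 -1.   ] q6 -0.94 w 0.0586 gf 64.9 ft [ 0.2  0.4 -1.9]
shift cm [-0.17 -0.25  0.76]
roll 0.1
board 2003 [[-0.0426, -0.0417], [0.0408, -0.0091]]
face 1353 [[-0.0307, -0.0298], [0.0288, -0.016]]
held 13008 [[-0.0366, -0.0315], [0.0331, 0.0268]]
held 6192 [[-0.0429, -0.0306], [0.0401, 0.0259]]
face min [-0.0299 -0.0299 -0.0299 -0.0297 -0.0297 -0.0298 -0.0297 -0.0296 -0.0296
 -0.0297 -0.0296] deg 0.33
face max [-0.0163 -0.0224 -0.0159 -0.016  -0.0167 -0.0165 -0.0159 -0.0159 -0.0162
 -0.0223 -0.0158] deg 0.31
held min [-0.0316 -0.0316 -0.0317 -0.0317 -0.0322 -0.0319 -0.0317 -0.0316 -0.0316
 -0.0315 -0.0316] deg 0.13
held max [0.0265 0.0264 0.0265 0.0276 0.028  0.0285 0.0275 0.027  0.0263 0.0261
 0.0282] deg 0.56
```

View pics/w6.png

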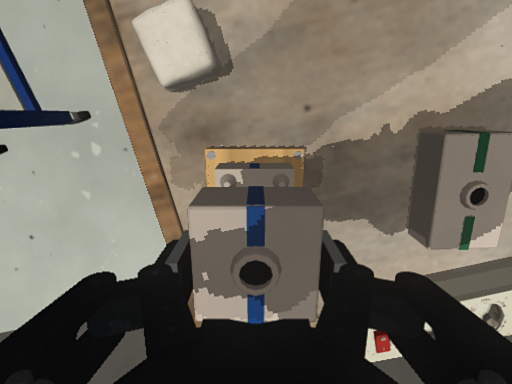

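The square top (blue stripe, collar at (256,270)) hangs square above its base at u≈205–305. It needs 2 mm in y and 0.6 mm in x.

```bash
python3 -m crank '[[[-0.2,-0.06,1.5,0,50],[0,0,1.5,0,50],[0,0,1,0,50],[0,0,0.4,0,50],[0,0,0.4,0,50],[0,0,0.3,0,50],[0,0,0,0,50]]]'; python3 -m crank '[[[0,0,0.2,0,50],[0,0,0.2,0,50],[0,0,0.2,0,50],[0,0,0,0,50]]]';python3 -m crank '[[[0,0,0.15,0,50],[0,0,0,0,50]]]'
```

```text
time_s: 22.45
eef_pos: [0.5845, 0.2465, 0.057]
tcp_rot: [-0.62, 0.784, -0.0, 0.0]
ft_force: [0.3, 0.3, -1.0]
grip_width: 0.0588
gripper_force: 64.9
time_s: 22.95
eef_pos: [0.5842, 0.2464, 0.0507]
tcp_rot: [-0.62, 0.784, 0.0, -0.0]
ft_force: [-0.6, -0.5, -1.8]
grip_width: 0.0591
gripper_force: 64.9
time_s: 23.2
eef_pos: [0.5844, 0.2463, 0.0494]
tcp_rot: [-0.62, 0.784, -0.0, -0.0]
ft_force: [-0.6, -0.6, -1.8]
grip_width: 0.0592
gripper_force: 64.9
```

```bash
python3 -m crank '[[[0,0,0.1,0,50],[0,0,0.1,0,50],[0,0,0,0,50]]]';python3 -m crank '[[[0,0,0,0,75],[0,0,0,0,100],[0,0,0,0,100]]]' >/dev/null; python3 -m crank '[[[0,0,-1,0,100],[0,0,-3,0,100],[0,0,-5,0,100],[0,0,-5,0,100],[0,0,0,0,100]]]' >/dev/null; python3 meas.py wrist 0.5857 0.245 0.06 0.065 0.079; python3 plan.py 0.4138 0.2755 0.14 168.4;python3 meas.py wrist 0.4138 0.2755 0.07 0.031 0.046
```

```text
time_s: 23.58
eef_pos: [0.5845, 0.2463, 0.049]
tcp_rot: [-0.62, 0.784, -0.0, 0.0]
ft_force: [-3.4, -0.8, 7.7]
grip_width: 0.0589
gripper_force: 66.0
3377 c [0.5849 0.2467] wh [0.0606 0.0589] a 76.8 mean [0.5845 0.2449 0.0751]
158 c [0.5851 0.2478] wh [0.0128 0.0132] a 75.7 mean [0.5852 0.2482 0.0757]
t 24.62 pos [0.5861 0.2472 0.1906] yaw 166.7 tilt [-0.004 -0.005 -1.   ] q6 -0.94 w 0.0854 gf 0.0 ft [ 0.1 -0.4  0.4]
shift cm [ 1.24 17.44  4.97]
roll -1.7
4842 c [0.4141 0.2776] wh [0.0951 0.0606] a 77.8 mean [0.4144 0.2751 0.0353]
```

The square top is home too. Last is the oblong top.

```bash
python3 -m crank '[[[0.3,4.3,1,0,100],[0.3,4.4,2,0,100],[0.3,4.4,2,0,100],[0.3,4.3,0,0,100],[0,0,0,-1.7,100],[0,0,0,0,100],[0,0,0,0,100]]]' >/dev/null; python3 meas.py wrist 0.414 0.276 0.07 0.031 0.046; python3 plan.py 0.414 0.276 0.0075 168.2
```

```text
6662 c [0.4129 0.277 ] wh [0.0957 0.0591] a 78.2 mean [0.4125 0.2745 0.0354]
t 25.6 pos [0.4135 0.2749 0.1373] yaw 168.3 tilt [-0. -0. -1.] q6 -0.78 w 0.0852 gf 0.0 ft [0.  0.5 0. ]
shift cm [-0.11 -0.02 12.98]
roll 0.1
```

```bash
python3 -m crank '[[[-0.1,0,4,0,100],[0,0,4,0,100],[0,0,3,0,100],[0,0,1.5,0,100],[0,0,0.5,0,100],[0,0,0,0,100]]]'; python3 -m crank '[[[0,0,0,0,55],[0,0,0,0,55],[0,0,0,0,50],[0,0,0,0,50],[0,0,0,0,50]]]' 70;  python3 -m crank '[[[0,0,-1,0,50],[0,0,-3,0,50],[0,0,-4,0,50],[0,0,-4,0,50],[0,0,0,0,50]]]'; python3 plan.py 0.5573 -0.2388 0.128 177.3
```

```text
time_s: 26.35
eef_pos: [0.4131, 0.2759, 0.0075]
tcp_rot: [-0.632, 0.775, -0.0, 0.0]
ft_force: [0.1, 0.8, 0.5]
grip_width: 0.0854
gripper_force: 0.0
time_s: 26.98
eef_pos: [0.4135, 0.2765, 0.0087]
tcp_rot: [-0.632, 0.775, -0.0, 0.001]
ft_force: [0.8, 0.0, 6.4]
grip_width: 0.0585
gripper_force: 76.6
time_s: 27.6
eef_pos: [0.4146, 0.2773, 0.1308]
tcp_rot: [-0.632, 0.775, -0.0, 0.003]
ft_force: [0.4, -0.5, -3.0]
grip_width: 0.0585
gripper_force: 76.3
t 27.6 pos [0.4146 0.2773 0.1308] yaw 168.4 tilt [-0.005 -0.005 -1.   ] q6 -0.78 w 0.0585 gf 76.3 ft [ 0.4 -0.5 -3. ]
shift cm [ 47.68 -24.37   0.16]
roll -8.9
```

```bash
python3 -m crank '[[[2,-1,0,0,50],[4,-2,0,0,50],[4.2,-2.1,0,0,50],[4.2,-2.1,0,0,50],[4.2,-2.1,0,0,50],[4.2,-2.2,0,0,50],[4.2,-2.2,0,0,50],[4.2,-2.2,0,0,50]]]'>/dev/null; python3 -m crank '[[[4.2,-2.1,0,0,50],[4.2,-2.1,0,0,50],[4.2,-2.1,0,0,50],[2.6,-1.4,0,0,50],[1.4,-0.8,0,0,50],[0,0,0,-8.9,50],[0,0,0,0,50],[0,0,0,0,50]]]'>/dev/null; python3 plan.py 0.5573 -0.2388 0.1 177.3;python3 - <<'E'
from h import *
f=grab('wrist','w7.png');W=cloud(f);X,Y,Z=np.moveaxis(W,-1,0)
c=np.array([.5573,-.2388]);a=np.radians(-2.7);R=np.array([[np.cos(a),np.sin(a)],[-np.sin(a),np.cos(a)]])
L=(W[...,:2]-c)@R.T
near=(abs(L)<.08).all(-1)
for lo,hi,n in((.008,.016,'board'),(.036,.046,'face'),(.147,.159,'held'),(.158,.164,'held')):
    P=L[near&(Z>lo)&(Z<hi)]
    if len(P)>20: print(n,len(P),np.percentile(P,[.5,99.5],axis=0).round(4).tolist())
for n,lo,hi in(('face',.036,.046),('held',.147,.159)):
  Q=L[near&(Z>lo)&(Z<hi)]
  pts=[(x,np.min(q)) for x in np.arange(-.025,.026,.005) for q in[Q[abs(Q[:,0]-x)<.002][:,1]] if len(q)]
  if len(pts)>3: print(n,np.round(np.array(pts)[:,1],4),'deg',np.degrees(np.arctan(np.polyfit(*zip(*pts),1)[0])).round(2))
k=near&(Z>.14)&(Z<.17)&(abs(L[...,0])<.02);print('held z',np.percentile(Z[k],[5,25,50,75,95]).round(4))
E
```

```text
t 29.6 pos [ 0.5547 -0.2406  0.127 ] yaw 177.2 tilt [-0.001  0.001 -1.   ] q6 -1.93 w 0.0584 gf 76.1 ft [ 0.   0.5 -3.6]
shift cm [-0.19 -0.26  2.7 ]
roll -0.1
board 1897 [[-0.0415, -0.0643], [0.0417, -0.0352]]
face 1119 [[-0.0296, -0.0619], [0.0299, -0.0389]]
held 21224 [[-0.0407, -0.0495], [0.0377, 0.0266]]
held 1527 [[-0.0433, -0.0135], [0.0405, 0.0085]]
face [-0.0477 -0.0477 -0.0478 -0.0478 -0.0619 -0.062  -0.0619 -0.0477 -0.0478
 -0.0477 -0.0478] deg -0.01
held [-0.0495 -0.0496 -0.0496 -0.0495 -0.0499 -0.05   -0.0495 -0.0497 -0.0497
 -0.0497 -0.0497] deg -0.19
held z [0.1522 0.1531 0.1535 0.154  0.1586]
```

View pics/w7.png

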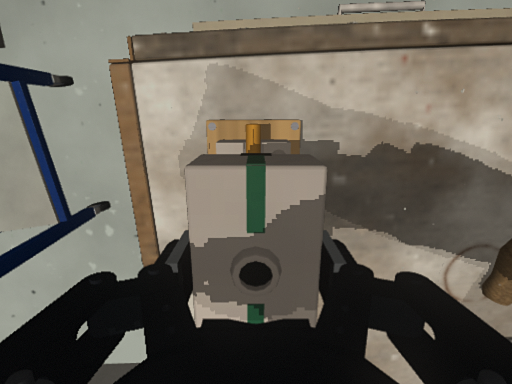

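The oblong top (green stripe, collar at (256,270)) is above its base, with the core pin showing at (253,138). It needs 1.6 mm in x and 1.9 mm in y.

```bash
python3 -m crank '[[[-0.19,-0.15,2,0,50],[0,0,2,0,50],[0,0,1.5,0,50],[0,0,0.5,0,50],[0,0,0.4,0,50],[0,0,0.4,0,50],[0,0,0.2,0,50],[0,0,0,0,50]]]'; python3 -m crank '[[[0,0,0.2,0,50],[0,0,0.2,0,50],[0,0,0.2,0,50],[0,0,0,0,50]]]'
```

```text
time_s: 30.65
eef_pos: [0.5568, -0.2397, 0.0576]
tcp_rot: [-0.69, 0.724, -0.0, 0.0]
ft_force: [-0.6, 0.6, -2.3]
grip_width: 0.059
gripper_force: 76.2
time_s: 31.15
eef_pos: [0.5566, -0.2395, 0.0512]
tcp_rot: [-0.69, 0.724, 0.0, -0.0]
ft_force: [0.5, -0.5, -2.3]
grip_width: 0.0588
gripper_force: 76.2
```

```bash
python3 -m crank '[[[0,0,0.15,0,50],[0,0,0.1,0,50],[0,0,0,0,50]]]'; python3 -m crank '[[[0,0,0.1,0,50],[0,0,0,0,50]]]'
```

```text
time_s: 31.52
eef_pos: [0.5567, -0.2396, 0.0489]
tcp_rot: [-0.69, 0.724, 0.0, -0.0]
ft_force: [0.5, -0.3, -2.9]
grip_width: 0.059
gripper_force: 76.2
time_s: 31.78
eef_pos: [0.5568, -0.2397, 0.0487]
tcp_rot: [-0.69, 0.724, -0.0, 0.0]
ft_force: [-2.2, 0.0, 3.8]
grip_width: 0.0589
gripper_force: 76.6
```

```bash
python3 -m crank '[[[0,0,0,0,75],[0,0,0,0,100],[0,0,0,0,100]]]' >/dev/null; python3 -m crank '[[[0,0,-1,0,100],[0,0,-3,0,100],[0,0,-5,0,100],[0,0,-5,0,100],[0,4,-3,0,100],[0,4,0,0,100],[0,4,0,0,100],[0,0,0,0,100]]]' ; python3 meas.py wrist 0.557 -0.239 0.07 0.065 0.08;for p in "0.557 -0.239" "0.576 0.001" "0.585 0.245";do echo top $p; python3 meas.py top $p 0.07 0.069 0.08;done; python3 -c "
from h import *
grab('top','top1.png')"
```

```text
time_s: 33.15
eef_pos: [0.4341, -0.2333, 0.2189]
tcp_rot: [-0.69, 0.724, 0.0, -0.0]
ft_force: [0.8, 0.4, -0.5]
grip_width: 0.0855
gripper_force: 0.0
4878 c [ 0.5568 -0.2392] wh [0.0959 0.0592] a 87.2 mean [ 0.5547 -0.242   0.0749]
132 c [ 0.5588 -0.2378] wh [0.0125 0.0138] a 77.0 mean [ 0.5595 -0.2379  0.076 ]
top 0.557 -0.239
643 c [ 0.5568 -0.2394] wh [0.0929 0.0581] a 87.4 mean [ 0.5562 -0.2397  0.0765]
top 0.576 0.001
296 c [0.5758 0.0012] wh [0.0562 0.0586] a 88.4 mean [0.5755 0.0013 0.0762]
top 0.585 0.245
355 c [0.5843 0.2439] wh [0.0545 0.0581] a 77.3 mean [0.5838 0.2428 0.076 ]
```

View pics/top1.png

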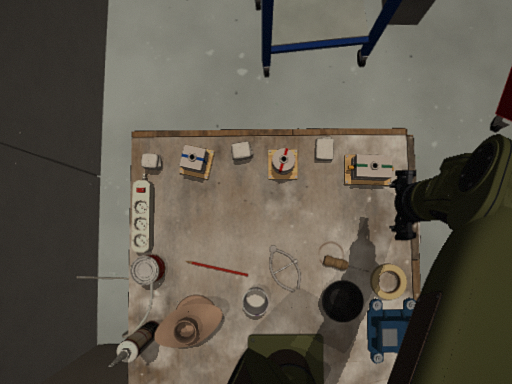

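All three moulds are closed, at (195,157), (283,159) and (375,166), with their top faces at z≈0.076. The offcuts lie where they were and the arm is clear.

```bash
python3 -c "
from h import *
print(job.finish_job())"
```

```text
the job is handed in; nothing more can be done
None
```

I laid the core in its seats, closed all three moulds with their own upper halves and handed the job in at about 33 s of the 104 s allowed; camera checks put each joint shut and the offcuts looked unmoved, but the hand-in gave no verdict.

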